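Load the die and fetch the drift from its half-covered box

TASK

Set the round brass blank flat into the matching round recess of the steel die block and let go of it. Then take the long steel drift out of the green box - it is longer than the box's mouth and half of it lies under the roof, so bring it out slanted, outer end first - and finish while still holding it, with its tapered tip hanging a few centimetres above the middle of the blank, touching nothing, and pointing down towards it (the square end clearly higher than the tip). Leave the other things on the table alone.

Things in the scene. Friction and masses are not known exactly. Their poses are not given: they have to be found in the camera images.
- drift: straight dark steel bar 220 mm long; origin at mid-length on its underside, +x to its square end. 18 x 18 mm square from x = -40 to +106 mm (grip here across the upright sides); round from -40, tapering 17 to 6 mm, to the tip at -110. Centre of mass near x = +20. About 0.22 kg. Starts level on the battens, underside 20 mm above the table, taper under the roof, lying nearly along the box's x
- drift_tip (a point): middle of the drift's tapered end (its working tip), at x = -110 mm, 9 mm above its underside
- drift_head (a point): middle of the drift's square end, at x = +110 mm, 9 mm above its underside
- drift_box: green box fixed to the table, 252 x 182 mm (x, y), sheet 6 mm; origin under its centre. Inside 240 x 170, floor z = 6; battens 16 mm wide across it at x = -60 and +85, tops z = 20. Fixed roof over x = -126 to -20 (underside z = 80, top 86). Mouth: open top from x = -20 to +120, walls round it 70 high. The drift cannot leave level; it passes at a slope of 20 to 28 degrees, +x end up
- box_mouth (a point): centre of the box's mouth, at the height of the walls' top edge: x = +50 mm, z = 70 mm in the box's frame
- blank: the blank: solid brass disc, 50 mm diameter, 20 mm thick, about 0.22 kg, origin at the centre of its underside, z up; starts lying flat on the table
- blank_top (a point): centre of the blank's upper face, 20 mm above its underside
- die: steel die block fixed to the table, 90 x 90 mm, 30 mm high, origin at the centre of its underside, z up; a round recess of 54 mm diameter and 8 mm depth with a small chamfer lies in the middle of its top, so the seated blank stands 12 mm proud
- die_recess (a point): centre of the recess floor, 22 mm above the table
- grease_tin: bystander: grease tin with a red lid, 69 x 67 x 60 mm, origin under its centre
- bolt_1: bystander: grey bolt standing on its head, 29 x 26 x 70 mm, origin under its centre
- bolt_2: bystander: rusty bolt standing on its head, 23 x 26 x 59 mm, origin under its centre
Things that resemble listed ones, but are neither listed nor needed, are in the scene too. Of the things shaped like the blank, the brass one is meant.

How it is judged:
On the way, in this order (a step that is already met when the one before it is completed fails the run):
1. the blank lies flat on the floor of the die recess, let go (horizontal distance between blank and die_recess below 0.004 m and z of blank in the frame of die_recess below 0.003 m and angle between blank's own z axis and vertical below 0.06 rad and contact force between the fingers and blank below 0.2 N and linear speed of blank below 0.02 m/s), for 0.3 s.
2. the drift is out of the box, held in the fingers: both its ends are above the roof (height (world z) of each of drift_tip, drift_head above 0.09 m and contact force between the fingers and drift above 1 N), for 0.1 s.
At the end, for the whole second after the job is handed in: Blank flat in the recess (centre within 4 mm, 3 mm in height), untouched. Drift held still, touching nothing else: tip within 25 mm of the blank's centre seen from above and 5 to 70 mm above it, square end higher (slope over 10 degrees, 90 mm above the table) (all of step 1 and contact force between the fingers and drift above 1 N and horizontal distance between drift_tip and blank_top below 0.025 m and height (world z) of drift_tip between 0.047 and 0.112 m and angle between drift's own x axis and vertical below 1.4 rad and height (world z) of drift_head above 0.09 m and contact force between drift and die below 0.3 N and contact force between drift and blank below 0.3 N and contact force between drift and drift_box below 0.3 N and linear speed of drift below 0.03 m/s); the arm keeps its last pose, push and grip.
It fails at once if the grease tin is moved more than 30 mm (distance of grease_tin from where it was at the start of the episode above 0.03 m).
It fails at once if the grey bolt is moved more than 30 mm (distance of bolt_1 from where it was at the start of the episode above 0.03 m).
It fails at once if the rusty bolt is moved more than 30 mm (distance of bolt_2 from where it was at the start of the episode above 0.03 m).
It also fails if it takes over 51 s, if anything falls off the work surface, if the arm or the gripper's body presses on something with over 40 N, if the wrist force passes 120 N, or if a joint passes its speed limit or range.

ROBOT

A 6-joint arm with a two-finger parallel gripper is mounted at the origin on a cart in front of the work surface, level with it; the furniture and walls round the work are solid. World frame = base frame: x ahead of the robot, y to its left, z up, the work surface at z = 0. Lengths are in m, angles in rad, forces in N, time in s.
With the tool pointing down it reaches from about 0.3 to 0.775 m from the base axis. Payload 14.6 kg.
Tool frame: the origin (TCP) lies at the very end of the fingers, on their centre line; the grasp point (between the pads) lies 19 mm behind it (ctrl.hold_point_z is the distance from the TCP to the grasp point, in m); x points along the fingers, y is the direction in which the jaws open and shut, and the axes are right-handed (so a half turn about x gives the same grasp; the last joint's range is limited). The gripper opens to 94 mm and grips with 3 to 60 N. Pads are 16 mm wide; open, the fingers measure 119 mm over their backs; the gripper's body (75 mm by 177 mm) begins 78 mm behind the grasp point.
Start: joints at [1.267, 0.3, 1.521, -0, 1.321, -0.067], TCP at [0.129, 0.535, 0.205] pointing down, gripper open.
Joint ranges: [-3.03, 3.03], [-0.79, 2.21], [0.23, 2.52], [-1.04, 4.18], [0, 3.07], [-2.55, 2.55]. Speed limits (rad/s): [2.22, 2.22, 2.57, 3.14, 3.14, 3.14].

INTERFACE

Orientations are given as [roll, pitch, yaw] about the fixed x, y, z axes, in that order (R = Rz(yaw) Ry(pitch) Rx(roll)).
In Python, from station import get_obs, camera, ticket, ctrl gives the robot as it stands.
- The arm moves only by the tool step_arm, never from a script. Its argument "motion" is a list that holds one entry, the list of rows, each a list of 6 numbers: the shift along the tool's x, y, z in m, then the turn, a rotation vector about the tool's x, y, z in degrees. A call has 1 to 12 rows; each row shifts and turns the commanded pose from where the row before left it, along the tool's axes as they then stand; what a row does not reach is not made up. A row lasts 1/8 s, in which the tool goes at most 62.5 mm and 10.7 degrees, less where a joint would pass 70% of its speed; a pose out of reach is approached as far as the arm can. A call is refused whole if a number of a shift passes 0.0625 or a number of a turn 10.7, either way. A call with a gripper value outside its range is refused whole. "fingers" is the finger opening in m, from 0 to 0.094, set as the call begins (left out, the last holds). The fingers move at their own pace and stop on an object; "squeeze" is the grip in N (left out, the last holds). Time passes only in rows, so rows that do not move let the fingers close. It gives the time, the measured TCP pose, the force and the opening at its end, in the units of the state.
- get_obs(): the state, without advancing time (a new reading comes with each control period).
- camera(name): name is "scene" or "side" or "wrist"; returns a dict with "pixels" (400x640x3 uint8, red, green, blue), "fx", "fy", "cx", "cy" (pixels), "extrinsics" (4x4, takes a point from world to camera coordinates); the wrist camera has in their place "T_tool_cam" (4x4, takes a point from camera to tool coordinates, whose origin is the TCP and whose axes are the tool frame's). Camera axes: x right, y up, looking along -z (the intrinsics and any distortion apply to the point x, -y, -z); pixel columns grow to the right and rows downward; lengths in m; the calibration is good to about 2 mm. A picture is of the moment at which its call begins: read the wrist's pose just before it. There is no depth.
- ticket.hand_in(): hands the job in, once; it reports no verdict.
The state is a dict: "time_s": time; "qpos": joint angles; "joint_vel": joint speeds; "tau": joint torques, N m; "ee_pos": TCP position; "eef_rot": TCP orientation; "force": force on the tool from outside, world axes, zero at the start; "moment": the same for the moment, N m; "grip_width": finger opening in m.
Only numpy, scipy, OpenCV 4.12 (cv2) and the standard library are available. Lean on these libraries where they do the work, as an engineer would, in place of code of your own. Each camera call takes 0.05 s, during which the arm holds its last target.

## Working session

There is one attempt and no reset: what is moved stays moved. The work goes in short steps, Python scripts to look and compute and a tool call to move; the robot and the scene stay as the last step left them, time stands still between calls to the robot, and variables do not carry over. Pictures are saved under pics/ and viewed, and the job is handed in when it is done.

Besides the shell and the picture viewer there is one more tool, called after ">>>" as name([rows], argument=value, ...), one row to a line, values as JSON. step_arm: Moves the arm, as the interface text tells. Its arguments: {"type":"object","properties":{"motion":{"type":"array","items":{"type":"array","items":{"type":"array","items":{"type":"number"}}}},"fingers":{"type":"number"},"squeeze":{"type":"number"}},"required":["motion"]}

```bash
ls; mkdir -p pics
python3 - <<'E'
from station import get_obs, camera, ticket, ctrl
import cv2,numpy as np,pickle
print(get_obs()); print([a for a in dir(ctrl) if a[0]!='_'])
d={}
for n in ["scene","side","wrist"]:
    c=camera(n); d[n]=c
    cv2.imwrite(f"pics/{n}0.png",c["pixels"][:,:,::-1])
    print(n,c["fx"],c["fy"],c["cx"],c["cy"],[k for k in c],np.round(c.get("extrinsics",c.get("T_tool_cam")),3).tolist())
pickle.dump(d,open("d0.pkl","wb"))
E
```

```text
pics
{'time_s': 0.0, 'qpos': array([ 1.26737927e+00,  3.00482358e-01,  1.52156073e+00,  2.92021201e-05,
        1.32070501e+00, -6.65896749e-02]), 'joint_vel': array([-9.26929579e-05, -3.66244383e-04, -1.34234177e-03,  7.39837781e-05,
        2.96699853e-04, -1.14768402e-03]), 'tau': array([ 1.16140742e-03, -5.31801081e+01, -3.52733409e+01,  7.09695392e-02,
        2.44496902e-02, -8.05746731e-05]), 'ee_pos': array([0.12895418, 0.53440591, 0.20488876]), 'eef_rot': array([-1.66186104,  1.56964053, -1.89869566]), 'force': array([-0.47597332, -0.60440224,  0.15348484]), 'moment': array([ 0.01988667, -0.03782008,  0.01159884]), 'grip_width': 0.0942201180560718}
['MotionError', 'hold_point_z']
scene 388.8674541437496 388.8674541437496 322.7597753702635 209.5982611378075 ['pixels', 'fx', 'fy', 'cx', 'cy', 'extrinsics'] [[0.776, -0.631, -0.005, -0.315], [0.425, 0.518, 0.743, -0.322], [-0.466, -0.578, 0.67, -0.798], [0.0, 0.0, 0.0, 1.0]]
side 477.71858455923467 477.71858455923467 322.6510757815106 201.45716095398762 ['pixels', 'fx', 'fy', 'cx', 'cy', 'extrinsics'] [[-1.0, 0.009, 0.004, 0.496], [-0.002, -0.61, 0.793, 0.04], [0.009, 0.793, 0.61, -1.551], [0.0, 0.0, 0.0, 1.0]]
wrist 277.0299387683101 277.0299387683101 319.4048793708364 198.27900512602386 ['pixels', 'fx', 'fy', 'cx', 'cy', 'T_tool_cam'] [[0.001, 0.24, -0.971, -0.179], [1.0, -0.001, 0.0, -0.001], [-0.001, -0.971, -0.24, -0.07], [0.0, 0.0, 0.0, 1.0]]
```

View pics/scene0.png

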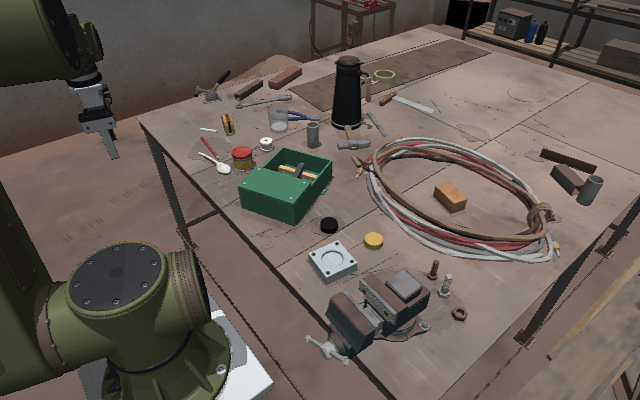

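View pics/side0.png

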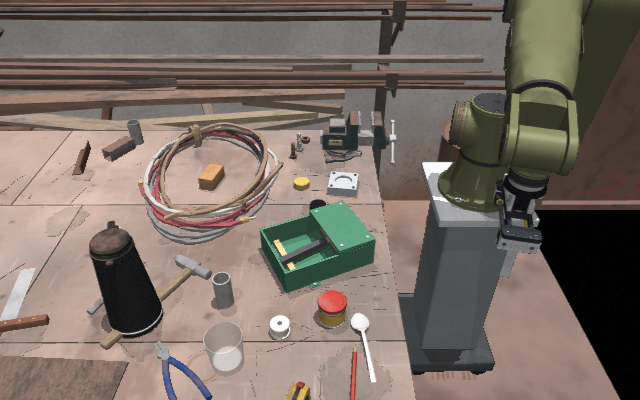

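View pics/wrist0.png

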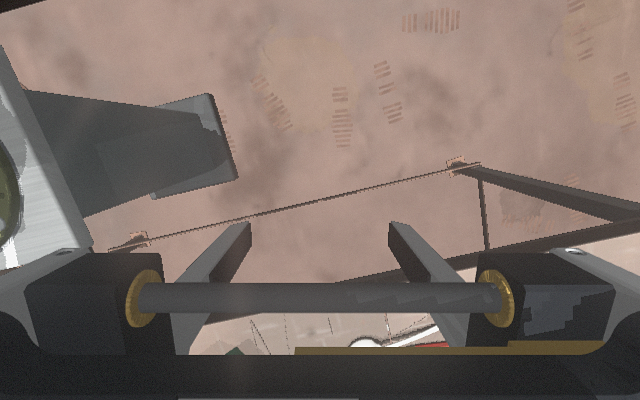

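The scene view shows a yellow/brass disc at scene (373,241) and side (301,184), a black disc at scene (329,225), and the die at scene (332,261). The spool at (266,144) and red-lid tin at (242,158) are also round. By its description the blank is the brass disc. I'll check that in a crop and measure.

```bash
cat > h.py <<'E'
import numpy as np,cv2,pickle
from scipy.spatial.transform import Rotation as Rn
def ray(c,uv,T=None):
    # returns origin, dir in world; T: world-from-tool for wrist
    M=np.linalg.inv(c["extrinsics"]) if "extrinsics" in c else T@c["T_tool_cam"]
    d=np.array([(uv[0]-c["cx"])/c["fx"],-(uv[1]-c["cy"])/c["fy"],-1.])
    return M[:3,3],M[:3,:3]@d
def plane(c,uv,z,T=None):
    o,d=ray(c,uv,T); return o+d*(z-o[2])/d[2]
def proj(c,p,T=None):
    M=c["extrinsics"] if "extrinsics" in c else np.linalg.inv(T@c["T_tool_cam"])
    q=M[:3,:3]@np.asarray(p)+M[:3,3]
    return np.array([c["cx"]+c["fx"]*q[0]/-q[2], c["cy"]-c["fy"]*q[1]/-q[2]])
def toolT(o):
    T=np.eye(4);T[:3,:3]=Rn.from_euler('xyz',o["eef_rot"]).as_matrix();T[:3,3]=o["ee_pos"];return T
def tri(r1,r2):
    (o1,d1),(o2,d2)=r1,r2
    s=np.linalg.lstsq(np.stack([d1,-d2],1),o2-o1,rcond=None)[0]
    a,b=o1+s[0]*d1,o2+s[1]*d2
    return (a+b)/2,np.linalg.norm(a-b)
def snap(name,tag):
    from station import get_obs,camera
    o=get_obs();c=camera(name);cv2.imwrite(f"pics/{tag}.png",c["pixels"][:,:,::-1])
    T=toolT(o);pickle.dump((c,T),open(f"{tag}.pkl","wb"));return c,T
E
python3 - <<'E'
from h import *
d=pickle.load(open("d0.pkl","rb"))
a=d["scene"]["pixels"][180:300,220:400];b=d["side"]["pixels"][130:290,240:400]
a=cv2.resize(a,None,fx=4,fy=4,interpolation=2);b=cv2.resize(b,None,fx=3.5,fy=3.5,interpolation=2)
cv2.imwrite("pics/ca.png",a[:,:,::-1]);cv2.imwrite("pics/cb.png",b[:,:,::-1])
for n in ["scene","side"]:
    c=d[n];im=c["pixels"];hsv=cv2.cvtColor(im,cv2.COLOR_RGB2HSV)
    m=cv2.inRange(hsv,(20,140,90),(32,255,255))
    k,l,s,ce=cv2.connectedComponentsWithStats(m)
    for i in range(1,k):
        if s[i,4]>60: print(n,s[i],ce[i],plane(c,ce[i],0.012))
    print(n,Rn)
E
```

```text
scene <class 'scipy.spatial.transform._rotation.Rotation'>
side [320 313  25  13 211] [332.28436019 319.37914692] [0.47799037 0.53258044 0.012     ]
side [297 386  13  14 114] [303.92105263 392.94736842] [0.54019442 0.71776779 0.012     ]
side <class 'scipy.spatial.transform._rotation.Rotation'>
```

View pics/ca.png

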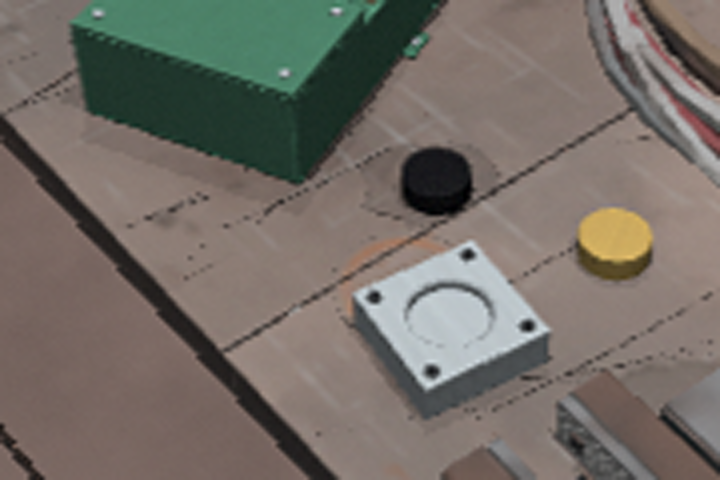

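View pics/cb.png

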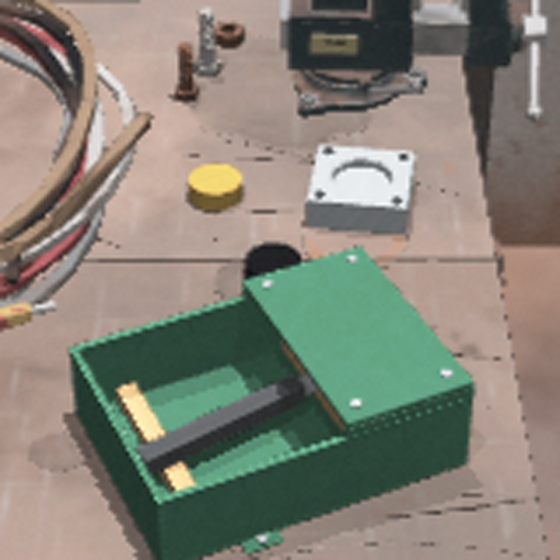

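Run:
```python
from h import *
d=pickle.load(open("d0.pkl","rb"))
S,D=d["scene"],d["side"]
for n in ["scene","side"]:
    c=d[n];hsv=cv2.cvtColor(c["pixels"],cv2.COLOR_RGB2HSV)
    m=cv2.inRange(hsv,(18,110,60),(35,255,255))
    k,l,s,ce=cv2.connectedComponentsWithStats(m)
    for i in range(1,k):
        if 60<s[i,4]<700: print(n,s[i],ce[i].round(1),plane(c,ce[i],0.012).round(4))
sc=lambda x,y:(220+(x+.5)/4-.5,180+(y+.5)/4-.5)
sd=lambda x,y:(240+(x+.5)/3.5-.5,130+(y+.5)/3.5-.5)
print("blank top",plane(S,sc(615,236),.02),plane(D,sd(215,180),.02))
print("recess",plane(S,sc(450,316),.03),plane(D,sd(362,175),.03))
A=np.array([plane(S,sc(*p),.03) for p in [(470,241),(549,330),(430,392),(354,294)]]);print("die",A.round(4),A.mean(0))
A=np.array([plane(D,sd(*p),.03) for p in [(414,150),(320,146),(305,203),(408,207)]]);print("die",A.round(4),A.mean(0))
A=np.array([plane(D,sd(*p),.086) for p in [(245,292),(360,248),(472,378),(345,437)]]);print("roof",A.round(4),np.linalg.norm(A-np.roll(A,-1,0),axis=1))
A=np.array([plane(D,sd(*p),.07) for p in [(72,348),(158,502)]]);print("outer wall",A.round(4),np.linalg.norm(A[0]-A[1]))
A=np.array([plane(D,sd(*p),.038) for p in [(140,447),(300,380)]]);print("drift",A.round(4))
for p in [(185,95),(208,70)]: print("bolt foot",plane(D,sd(*p),0))
```

```text
scene [222 114   7  22  75] [225.4 123.7] [0.56  0.788 0.012]
scene [234 158  19  12 154] [243.1 164. ] [0.4755 0.5106 0.012 ]
scene [365 232  18  18 267] [373.3 240.5] [ 0.5647 -0.019   0.012 ]
side [294 177  15  13 167] [301.1 183. ] [ 0.5659 -0.019   0.012 ]
side [319 310  27  16 243] [331.5 318.9] [0.4797 0.5311 0.012 ]
side [297 386  13  14 129] [303.6 393. ] [0.5409 0.7179 0.012 ]
blank top [ 0.56400141 -0.01920676  0.02      ] [ 0.56566543 -0.01831297  0.02      ]
recess [ 0.42836258 -0.00947841  0.03      ] [ 0.43004583 -0.01163627  0.03      ]
die [[ 0.48    0.0315  0.03  ]
 [ 0.4685 -0.057   0.03  ]
 [ 0.3809 -0.0473  0.03  ]
 [ 0.3931  0.043   0.03  ]] [ 0.43059942 -0.00745684  0.03      ]
die [[ 0.3794 -0.0524  0.03  ]
 [ 0.4676 -0.0594  0.03  ]
 [ 0.4832  0.0321  0.03  ]
 [ 0.3909  0.0385  0.03  ]] [ 0.43028426 -0.01031333  0.03      ]
roof [[0.5339 0.2284 0.086 ]
 [0.4412 0.1719 0.086 ]
 [0.3651 0.33   0.086 ]
 [0.461  0.392  0.086 ]] [0.10855923 0.17546267 0.11418821 0.17908726]
outer wall [[0.6663 0.2765 0.07  ]
 [0.5915 0.4391 0.07  ]] 0.17902575342052268
drift [[0.611  0.3521 0.038 ]
 [0.491  0.2783 0.038 ]]
bolt foot [ 0.60149777 -0.19717796  0.        ]
bolt foot [ 0.57956477 -0.2457348   0.        ]
```

Run:
```python
from h import *
from station import get_obs
o=get_obs();T=toolT(o);print(T.round(3))
d=pickle.load(open("d0.pkl","rb"))
W=d["wrist"];Wc=np.linalg.inv(W["T_tool_cam"])
for p in [(0,0,0),(-.019,0,0),(0,.025,0),(.02,0,0),(.1,0,0)]:
    print(p,proj(W,T[:3,:3]@np.array(p)+T[:3,3],T).round(1))
D=d["side"]
for p in [(321,150),(384,147),(348,108),(388,120),(378,190)]: print(p,plane(D,p,0).round(3),plane(D,p,.1).round(3))
a=d["side"]["pixels"][80:200,280:420];a=cv2.resize(a,None,fx=5,fy=5,interpolation=2);cv2.imwrite("pics/cc.png",a[:,:,::-1])
```

```text
[[-0.     0.235  0.972  0.129]
 [-0.001  0.972 -0.235  0.534]
 [-1.    -0.001 -0.     0.205]
 [ 0.     0.     0.     1.   ]]
(0, 0, 0) [320.9 234.4]
(-0.019, 0, 0) [321.  245.6]
(0, 0.025, 0) [357.3 234.4]
(0.02, 0, 0) [320.8 224.7]
(0.1, 0, 0) [320.4 199. ]
(321, 150) [ 0.5   -0.243  0.   ] [ 0.501 -0.079  0.1  ]
(384, 147) [ 0.268 -0.264  0.   ] [ 0.294 -0.098  0.1  ]
(348, 108) [ 0.384 -0.579  0.   ] [ 0.398 -0.379  0.1  ]
(388, 120) [ 0.228 -0.473  0.   ] [ 0.259 -0.284  0.1  ]
(378, 190) [0.317 0.004 0.   ] [0.338 0.141 0.1  ]
```

View pics/cc.png

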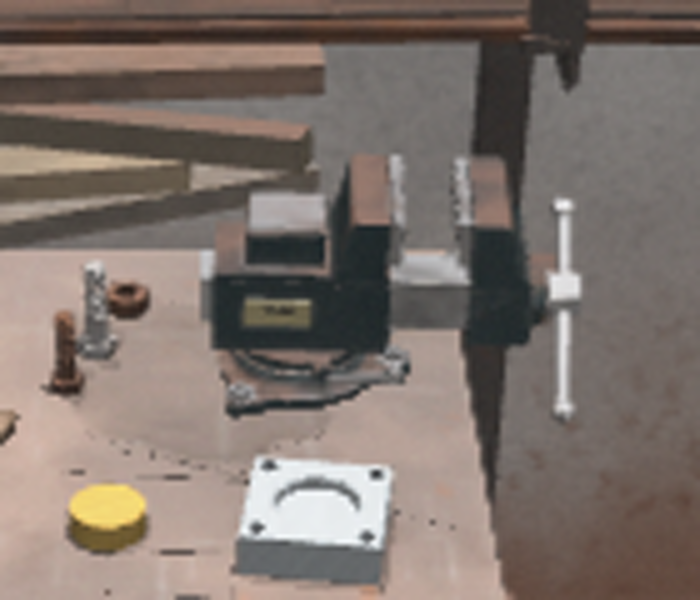

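>>> step_arm([
  [[0.004,-0.036,0.046,0,0,0],[0.004,-0.036,0.046,0,0,0],[0.004,-0.036,0.046,0,0,0],[0.004,-0.036,0.046,0,0,0],[0.004,-0.036,0.046,0,0,0],[0.004,-0.036,0.046,0,0,0],[0.004,-0.036,0.046,0,0,0],[0.004,-0.036,0.046,0,0,0],[0.004,-0.036,0.046,0,0,0],[0.004,-0.036,0.046,0,0,0],[0.004,-0.036,0.046,0,0,0],[0,0,0,0,0,0]],
])

```text
time_s: 1.65
ee_pos: [0.529, 0.0283, 0.1604]
eef_rot: [-2.734, 1.569, -2.974]
force: [-0.7, -0.0, -0.4]
grip_width: 0.0942
```

Run:
```python
from h import *
c,T=snap("wrist","w1")
from station import get_obs
print(get_obs()["qpos"],T.round(3))
hsv=cv2.cvtColor(c["pixels"],cv2.COLOR_RGB2HSV)
print("proj blank",proj(c,(.565,-.019,.02),T),"die",proj(c,(.43,-.01,.03),T))
```

```text
[-1.27921939e-02  2.95595732e-01  1.63467547e+00  7.92443920e-05
  1.21279954e+00 -1.34435814e+00] [[-0.001  0.238  0.971  0.529]
 [-0.     0.971 -0.238  0.028]
 [-1.    -0.001 -0.001  0.16 ]
 [ 0.     0.     0.     1.   ]]
proj blank [289.6810937  227.86903731] die [263.71245059 113.15001736]
```

View pics/w1.png

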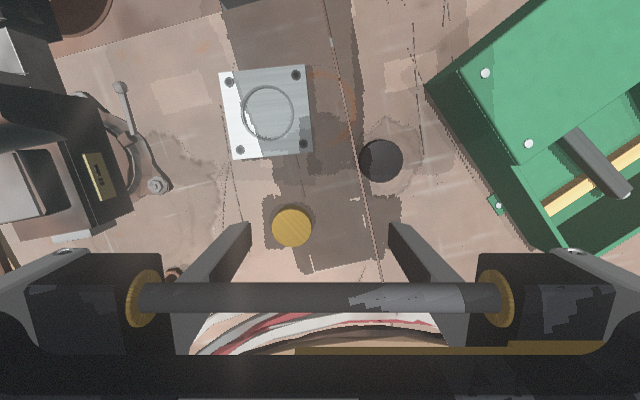

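The wrist view shows the brass blank at (292,227), the recess at (267,112), the black disc at (381,160), and the drift at upper right. Next I fit the ellipses.

Run:
```python
from h import *
c,T=pickle.load(open("w1.pkl","rb"));im=c["pixels"]
hsv=cv2.cvtColor(im,cv2.COLOR_RGB2HSV)
m=cv2.inRange(hsv,(15,90,60),(35,255,255));m[:200]=0;m[255:]=0;m[:,:260]=0;m[:,330:]=0
cn=max(cv2.findContours(m,0,1)[0],key=cv2.contourArea);e=cv2.fitEllipse(cn);print("blank",e)
for z in(.01,.02):print(plane(c,e[0],z,T).round(4))
a=cv2.resize(im[60:260,215:345],None,fx=4,fy=4,interpolation=2)[:600]
cv2.imwrite("pics/c1.png",a[:520,:,::-1])
# recess edge
g=cv2.GaussianBlur(cv2.cvtColor(im,cv2.COLOR_RGB2GRAY),(3,3),0)
pts=[]
for t in np.arange(0,2*np.pi,np.pi/36):
    v=[g[int(round(112+r*np.sin(t))),int(round(267+r*np.cos(t)))] for r in np.arange(18,34,.5)]
    r=18+.5*np.argmin(v);pts.append((267+r*np.cos(t),112+r*np.sin(t),r))
p=np.array(pts);p=p[abs(p[:,2]-np.median(p[:,2]))<2.5];e=cv2.fitEllipse(p[:,:2].astype(np.float32));print("recess",len(p),e,plane(c,e[0],.03,T).round(4))
```

```text
blank ((291.53326416015625, 226.13906860351562), (39.3308219909668, 40.61288070678711), 37.96847915649414)
[ 0.5666 -0.0181  0.01  ]
[ 0.5634 -0.0162  0.02  ]
recess 66 ((267.9761962890625, 112.77896881103516), (48.80466842651367, 51.84416580200195), 159.3287353515625) [ 0.4307 -0.0055  0.03  ]
```

View pics/c1.png

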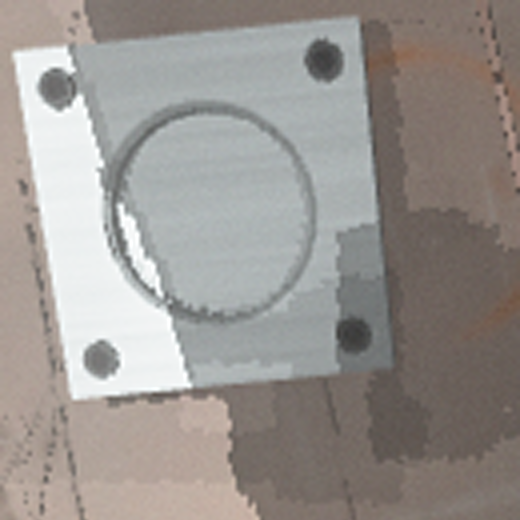

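>>> step_arm([
  [[0.02,-0.012,0.0152,0,0,0],[0.02,-0.012,0.0152,0,0,0],[0.02,-0.0125,0.0152,0,0,0],[0.03,0,0,0,0,0],[0.01,0,0,0,0,0],[0,0,0,0,0,0]],
], fingers=0.08)

```text
time_s: 2.45
ee_pos: [0.5635, -0.0144, 0.0616]
eef_rot: [-3.053, 1.57, 2.995]
force: [-0.0, -0.8, 0.4]
grip_width: 0.0802
```

Run:
```python
from h import *
c,T=snap("wrist","w2");print(T.round(4))
im=c["pixels"];hsv=cv2.cvtColor(im,cv2.COLOR_RGB2HSV)
m=cv2.inRange(hsv,(15,90,60),(35,255,255));m[:170]=0;m[265:]=0;m[:,250:]=m[:,250:];m[:,:260]=0;m[:,380:]=0
cn=max(cv2.findContours(m,0,1)[0],key=cv2.contourArea);e=cv2.fitEllipse(cn);print("blank",e)
for z in(.01,.02):print(plane(c,e[0],z,T).round(4))
```

```text
[[-5.000e-04  2.337e-01  9.723e-01  5.635e-01]
 [ 1.000e-04  9.723e-01 -2.337e-01 -1.440e-02]
 [-1.000e+00 -0.000e+00 -5.000e-04  6.160e-02]
 [ 0.000e+00  0.000e+00  0.000e+00  1.000e+00]]
blank ((317.494140625, 216.49461364746094), (57.39797592163086, 59.30982971191406), 3.056234121322632)
[ 0.5663 -0.0179  0.01  ]
[ 0.5632 -0.0171  0.02  ]
```

View pics/w2.png

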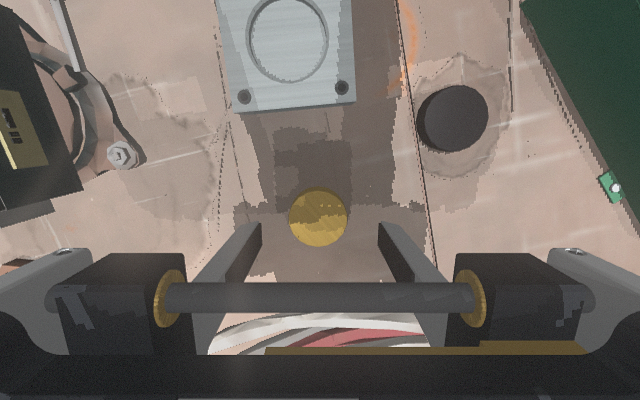

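Run:
```python
from h import *
c,T=pickle.load(open("w2.pkl","rb"))
im=c["pixels"]
a=cv2.resize(im[175:260,270:370],None,fx=7,fy=7,interpolation=2);cv2.imwrite("pics/c2.png",a[:,:,::-1])
hsv=cv2.cvtColor(im,cv2.COLOR_RGB2HSV)
print(hsv[180:255:1,318].tolist())
inv=np.linalg.inv(T)
for r,z in((187,0),(246,.02)):
    p=plane(c,(317.5,r),z,T);print(r,(inv@np.r_[p,1])[:3].round(4))
```

```text
[[11, 44, 93], [5, 30, 92], [7, 35, 94], [12, 36, 91], [14, 42, 92], [17, 49, 94], [20, 113, 90], [22, 107, 93], [20, 110, 95], [20, 104, 98], [20, 116, 101], [20, 122, 128], [20, 125, 124], [20, 131, 121], [20, 118, 125], [22, 123, 124], [20, 123, 126], [20, 130, 129], [20, 122, 123], [20, 123, 126], [21, 120, 123], [20, 119, 124], [21, 124, 121], [20, 119, 120], [21, 122, 125], [21, 123, 122], [20, 124, 125], [20, 127, 124], [21, 126, 123], [20, 118, 130], [21, 124, 125], [21, 121, 122], [21, 122, 119], [21, 125, 118], [20, 119, 120], [20, 121, 124], [20, 119, 126], [19, 123, 124], [21, 127, 129], [21, 122, 130], [20, 118, 128], [21, 128, 134], [21, 129, 166], [20, 128, 164], [21, 129, 162], [21, 128, 159], [21, 131, 161], [21, 127, 163], [20, 132, 162], [20, 131, 164], [21, 126, 168], [20, 132, 187], [21, 130, 186], [20, 134, 185], [21, 131, 183], [21, 135, 182], [20, 133, 190], [21, 133, 184], [21, 131, 183], [21, 132, 182], [21, 131, 183], [20, 132, 183], [21, 132, 183], [20, 130, 186], [20, 129, 182], [21, 132, 180], [21, 120, 164], [6, 38, 133], [12, 44, 134], [9, 48, 138], [13, 45, 135], [11, 50, 138], [13, 45, 136], [8, 47, 137], [12, 51, 139]]
187 [ 0.0617 -0.0028 -0.0206]
246 [ 0.0416 -0.0026  0.0268]
```

View pics/c2.png

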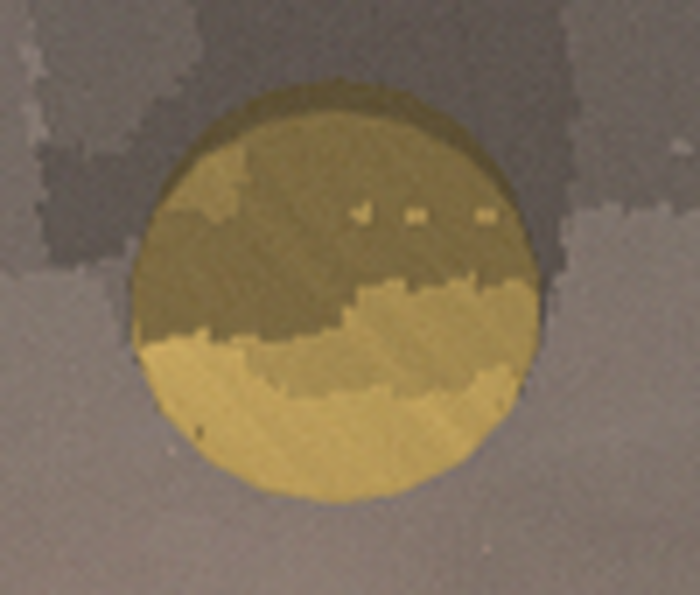

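>>> step_arm([
  [[0.02,-0.0025,0.003,0,0,0],[0.02,0,0,0,0,0],[0.011,0,0,0,0,0],[0,0,0,0,0,0]],
])

```text
time_s: 3.0
ee_pos: [0.5658, -0.0183, 0.0097]
eef_rot: [-3.008, 1.57, 3.038]
force: [1.1, -0.4, 0.3]
grip_width: 0.0802
```

>>> step_arm([
  [[0,0,0,0,0,0],[0,0,0,0,0,0],[0,0,0,0,0,0],[0,0,0,0,0,0],[0,0,0,0,0,0]],
], fingers=0.03, squeeze=25)

```text
time_s: 3.62
ee_pos: [0.5663, -0.0182, 0.0108]
eef_rot: [0.331, 1.57, 0.095]
force: [-1.1, 1.6, 4.2]
grip_width: 0.0487
```

>>> step_arm([
  [[-0.02,0,0,0,0,0],[-0.03,0,0,0,0,0],[-0.02,0,0,0,0,0],[0,0,0,0,0,0]],
])

```text
time_s: 4.12
ee_pos: [0.5665, -0.0184, 0.0812]
eef_rot: [0.077, 1.569, -0.159]
force: [0.9, -0.4, -3.3]
grip_width: 0.0487
```

Run:
```python
from h import *
c,T=snap("wrist","w3");print(T.round(4))
im=c["pixels"]
a=cv2.resize(im[0:270,180:460],None,fx=2.2,fy=2.2,interpolation=2);cv2.imwrite("pics/c3.png",a[:,:,::-1])
```

```text
[[ 1.800e-03  2.346e-01  9.721e-01  5.665e-01]
 [-3.000e-04  9.721e-01 -2.346e-01 -1.840e-02]
 [-1.000e+00  1.000e-04  1.800e-03  8.120e-02]
 [ 0.000e+00  0.000e+00  0.000e+00  1.000e+00]]
```

View pics/c3.png

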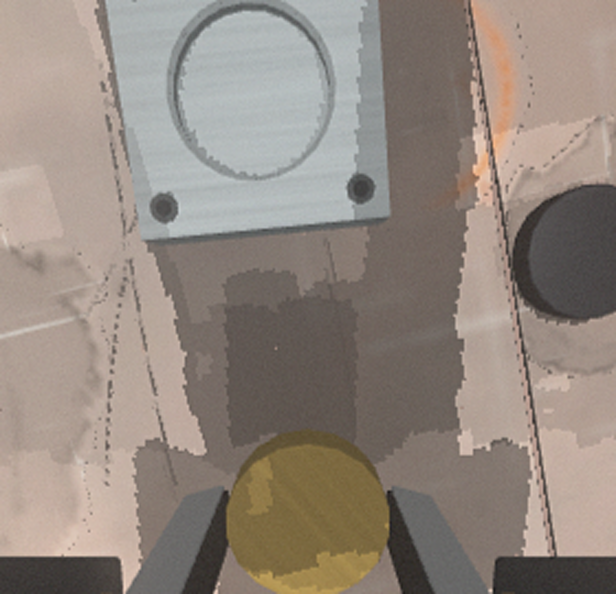

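```bash
cat >> h.py <<'E'
def edge_blank(c,T,cx,cy,rmin,rmax,top_x,bot=None):
    "hue mask contour of blank, return tool-frame pts"
    pass
def planex(c,uv,X):
    "ray onto plane tool x = X, tool frame"
    M=c["T_tool_cam"];d=M[:3,:3]@np.array([(uv[0]-c["cx"])/c["fx"],-(uv[1]-c["cy"])/c["fy"],-1.]);o=M[:3,3]
    return o+d*(X-o[0])/d[0]
E
python3 - <<'E'
from h import *
c,T=pickle.load(open("w3.pkl","rb"));im=c["pixels"]
hsv=cv2.cvtColor(im,cv2.COLOR_RGB2HSV)
m=cv2.inRange(hsv,(15,80,60),(35,255,255));m[:180]=0;m[285:]=0;m[:,:275]=0;m[:,365:]=0
ys,xs=np.nonzero(m)
for r in range(195,285,4):
    x=np.nonzero(m[r])[0]
    if len(x):print(r,x.min(),x.max())
cn=max(cv2.findContours(m,0,1)[0],key=cv2.contourArea)[:,0,:]
low=cn[(cn[:,1]>225)&(cn[:,1]<276)]
P=np.array([planex(c,p,-.0092)[1:] for p in low])
A=np.c_[2*P,np.ones(len(P))];s=np.linalg.lstsq(A,(P**2).sum(1),rcond=None)[0];print("top circle y,z",s[:2],np.sqrt(s[2]+s[:2]@s[:2]))
# recess
g=cv2.GaussianBlur(cv2.cvtColor(im,cv2.COLOR_RGB2GRAY),(3,3),0)
cv2.imwrite("pics/c3b.png",cv2.resize(im[180:300,260:380],None,fx=5,fy=5,interpolation=2)[:,:,::-1])
X=T[2,3]-.03
for p in [(180+251/2.2,0+88/2.2)]:
    print("recess tool",planex(c,p,X),plane(c,p,.03,T))
cr=[(180+a/2.2,b/2.2) for a,b in [(146,240),(389,215),(378,0),(106,0)]]
for p in cr: print(plane(c,p,.03,T).round(4))
E
```

```text
195 317 321
199 303 335
203 297 342
207 293 346
211 290 348
215 288 350
219 287 352
223 285 353
227 284 355
231 283 356
235 283 356
239 283 356
243 283 356
247 284 355
251 286 353
255 288 351
259 292 348
263 295 343
267 301 338
271 313 326
top circle y,z [-0.00101884 -0.00119506] 0.024067589451619107
recess tool [ 0.05123008 -0.02014599 -0.13496662] [ 0.43078061 -0.00635052  0.03      ]
[ 0.4697 -0.0557  0.03  ]
[0.4818 0.031  0.03  ]
[0.4153 0.041  0.03  ]
[ 0.3943 -0.0462  0.03  ]
```

View pics/c3b.png

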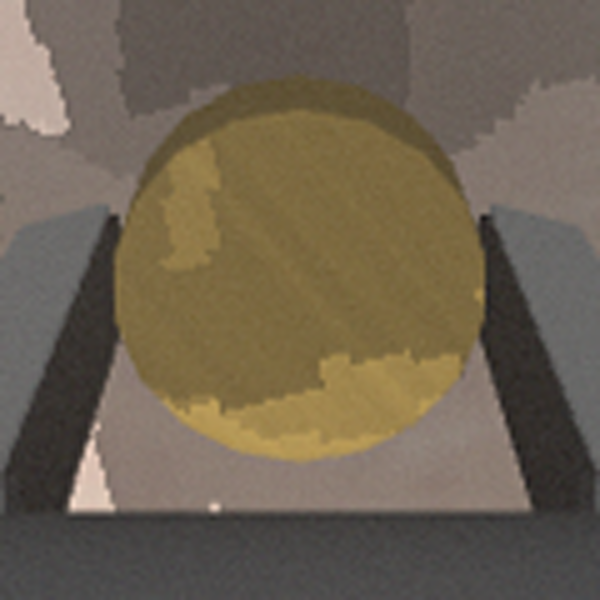

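>>> step_arm([
  [[0,-0.007,-0.025,0,0,0],[0,-0.007,-0.03,0,0,0],[0,-0.006,-0.022,0,0,0],[0,0,0,0,0,0],[0,0,0,0,0,0]],
])

```text
time_s: 4.8
ee_pos: [0.487, -0.0197, 0.08]
eef_rot: [-3.003, 1.57, 3.043]
force: [0.4, 0.5, -1.8]
grip_width: 0.0488
```

Run:
```python
from h import *
c,T=snap("wrist","w4");print(T.round(4))
im=c["pixels"]
a=cv2.resize(im[90:290,230:410],None,fx=3,fy=3,interpolation=2);cv2.imwrite("pics/c4.png",a[:,:,::-1])
c,T=snap("side","s4");c,T=snap("scene","sc4")
```

```text
[[-3.000e-04  2.346e-01  9.721e-01  4.870e-01]
 [ 0.000e+00  9.721e-01 -2.346e-01 -1.970e-02]
 [-1.000e+00 -0.000e+00 -3.000e-04  8.000e-02]
 [ 0.000e+00  0.000e+00  0.000e+00  1.000e+00]]
```

View pics/c4.png

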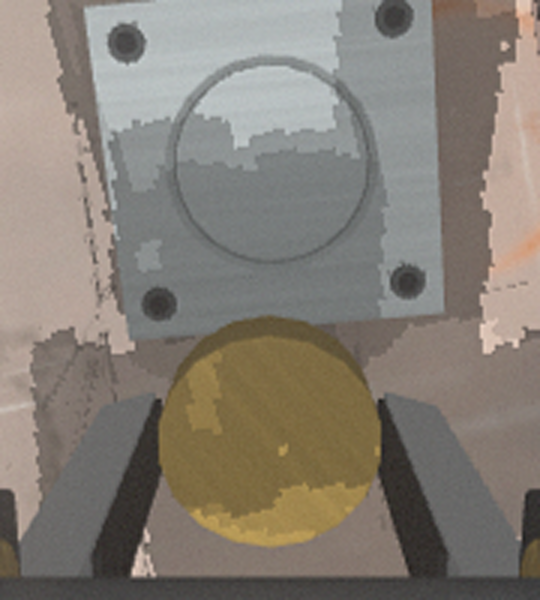

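Run:
```python
from h import *
c,T=pickle.load(open("w4.pkl","rb"));X=.05
f=lambda x,y:(230+(x+.5)/3-.5,90+(y+.5)/3-.5)
H=np.array([planex(c,f(*p),X)[1:] for p in [(126,42),(393,15),(408,281),(158,303)]]);print(H.round(4),H.mean(0),np.linalg.norm(H-np.roll(H,1,0),axis=1).round(4))
R=np.array([planex(c,f(*p),X)[1:] for p in [(172,160),(373,160),(271,55),(273,265)]]);print(R.round(4),(R[0]+R[1])/2,(R[2]+R[3])/2)
C=np.array([planex(c,f(*p),X)[1:] for p in [(84,7),(431,-3),(444,314),(131,338)]]);print(C.round(4),np.linalg.norm(C-np.roll(C,1,0),axis=1).round(4))
B=np.array([planex(c,f(*p),-.0092)[1:] for p in [(159,432),(381,432),(270,546)]]);print(B.round(4))
```

```text
[[-0.0386 -0.0895]
 [ 0.031  -0.0963]
 [ 0.0377 -0.0261]
 [-0.0324 -0.0197]] [-0.00055898 -0.05791746] [0.0701 0.0699 0.0705 0.0704]
[[-0.0274 -0.0593]
 [ 0.0269 -0.0593]
 [-0.0007 -0.0863]
 [-0.     -0.0306]] [-0.00022008 -0.05930242] [-0.00034362 -0.05847272]
[[-0.0491 -0.0981]
 [ 0.0406 -0.1007]
 [ 0.0483 -0.0167]
 [-0.0404 -0.0095]] [0.089  0.0897 0.0843 0.089 ]
[[-0.0249 -0.004 ]
 [ 0.0232 -0.0041]
 [-0.0008  0.0232]]
```

Run:
```python
from h import *
c,T=pickle.load(open("s4.pkl","rb"));d=pickle.load(open("sc4.pkl","rb"))[0]
a=cv2.resize(c["pixels"][155:205,270:370],None,fx=6,fy=6,interpolation=2);b=cv2.resize(d["pixels"][225:285,295:395],None,fx=6,fy=6,interpolation=2)
cv2.imwrite("pics/c5.png",np.vstack([a,b])[:,:,::-1][:, :]);print(a.shape,b.shape)
for p in [(.4304,-.0064,.03),(.43,-.0105,.03)]: print(proj(c,p),proj(d,p))
```

```text
(300, 600, 3) (360, 600, 3)
[343.03078727 180.57785746] [331.95524449 257.50646807]
[343.10073031 179.84525138] [332.8894429  258.54943853]
```

View pics/c5.png

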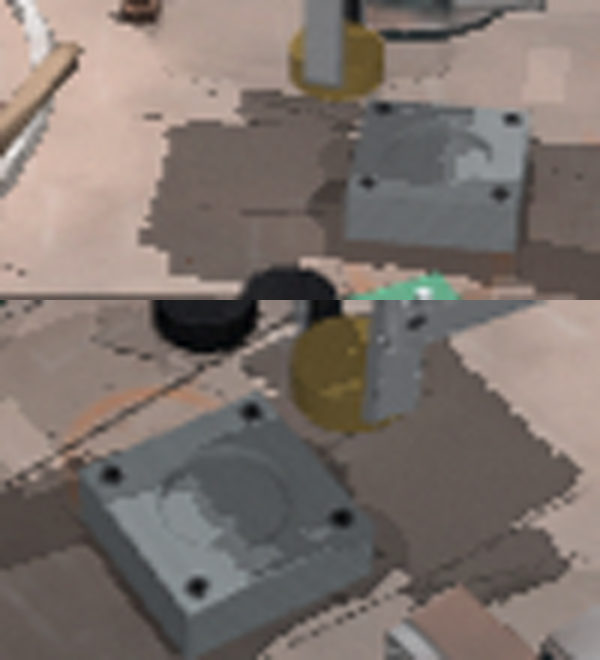

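Run:
```python
from h import *
c,T=pickle.load(open("s4.pkl","rb"));d=pickle.load(open("sc4.pkl","rb"))[0]
f=lambda x,y:(270+(x+.5)/6-.5,155+(y+.5)/6-.5);g=lambda x,y:(295+(x+.5)/6-.5,225+(y+.5)/6-.5)
for cc,k,P in [(c,f,[(383,107),(513,119),(501,193),(368,182)]),(d,g,[(251,111),(341,218),(198,286),(112,175)])]:
    A=np.array([plane(cc,k(*p),.03) for p in P]);print(A.mean(0),np.linalg.norm(A-np.roll(A,1,0),axis=1).round(4))
# held blank extents: px of mask vs expected
b=T@np.array([.001,0,-.0012,1]);print(b)
for n,cc in(("side",c),("scene",d)):
    hsv=cv2.cvtColor(cc["pixels"],cv2.COLOR_RGB2HSV);m=cv2.inRange(hsv,(15,100,50),(35,255,255))
    k,l,s,ce=cv2.connectedComponentsWithStats(m)
    q=proj(cc,b[:3])
    for i in range(1,k):
        if s[i,4]>20 and np.linalg.norm(ce[i]-q)<15:print(n,s[i],"center bbox",s[i,0]+s[i,2]/2-.5,s[i,1]+s[i,3]/2-.5,"pred",q)
```

```text
[ 0.42986892 -0.01237785  0.03      ] [0.0713 0.0716 0.0697 0.0705]
[ 0.43140824 -0.00599392  0.03      ] [0.0699 0.0703 0.0693 0.0694]
[ 0.48592171 -0.01941936  0.07903744  1.        ]
side [319 159  15  13  88] center bbox 326.0 165.0 pred [325.80867992 165.57241637]
scene [344 228  13  19 200] center bbox 350.0 237.0 pred [352.77807893 236.65220218]
```

>>> step_arm([
  [[0,0.0005,-0.028,0,0,0],[0,0,-0.029,0,0,0],[0.02,0,0,0,0,0],[0.013,0,0,0,0,0],[0,0,0,0,0,0],[0,0,0,0,0,0]],
])

```text
time_s: 5.7
ee_pos: [0.4317, -0.0059, 0.0477]
eef_rot: [0.008, 1.571, -0.229]
force: [0.3, -0.5, -1.9]
grip_width: 0.0488
```

Run:
```python
from h import *
c,T=snap("wrist","w6");print(T.round(4))
im=c["pixels"]
a=cv2.resize(im[150:300,230:410],None,fx=4,fy=4,interpolation=2);cv2.imwrite("pics/c6.png",a[:600,:,::-1])
```

```text
[[ 2.000e-04  2.346e-01  9.721e-01  4.317e-01]
 [-0.000e+00  9.721e-01 -2.346e-01 -5.900e-03]
 [-1.000e+00  0.000e+00  2.000e-04  4.770e-02]
 [ 0.000e+00  0.000e+00  0.000e+00  1.000e+00]]
```

View pics/c6.png

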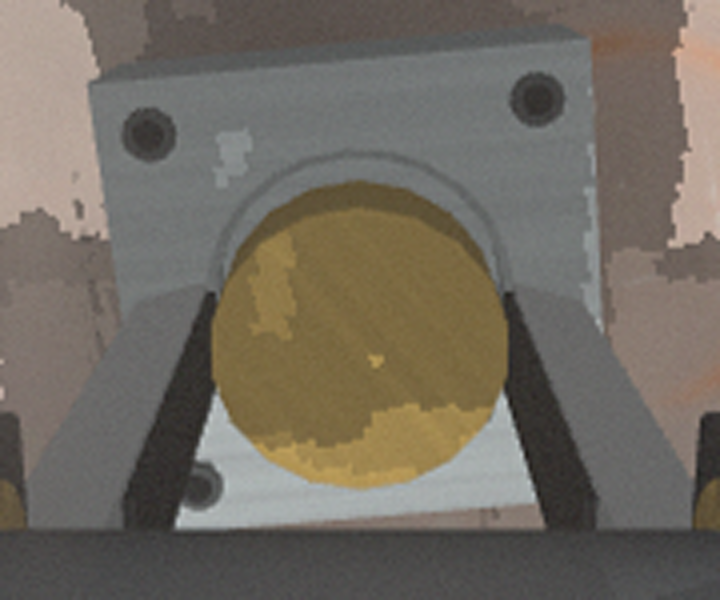

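Run:
```python
from h import *
c,T=pickle.load(open("w6.pkl","rb"));X=T[2,3]-.03
f=lambda x,y:(230+(x+.5)/4-.5,150+(y+.5)/4-.5)
H=np.array([planex(c,f(*p),X)[1:] for p in [(149,134),(537,99),(199,486)]])
off=np.array([(-.038,-.0316),(.0316,-.0384),(-.0318,.0382)]);print("die centre",H-off)
print("rim top",planex(c,f(360,149),X)[1:]+[0,.0275])
hsv=cv2.cvtColor(c["pixels"],cv2.COLOR_RGB2HSV)
m=cv2.inRange(hsv,(15,80,50),(35,255,255));m[:190]=0;m[285:]=0;m[:,:270]=0;m[:,370:]=0
cn=max(cv2.findContours(m,0,1)[0],key=cv2.contourArea)[:,0,:];low=cn[(cn[:,1]>228)]
P=np.array([planex(c,p,-.0092)[1:] for p in low]);s=np.linalg.lstsq(np.c_[2*P,np.ones(len(P))],(P**2).sum(1),rcond=None)[0];print("top circle",s[:2],np.sqrt(s[2]+s[:2]@s[:2]))
print("blank bottom near", planex(c,f(360,182),.0108)[1:]+[0,.0245])
```

```text
die centre [[-0.00091042 -0.00074598]
 [-0.00087208 -0.00038401]
 [-0.0004534  -0.00069098]]
rim top [-0.00089621 -0.00213446]
top circle [-0.0009878  -0.00142123] 0.024016636925888332
blank bottom near [-0.00089188 -0.00063671]
```

>>> step_arm([
  [[0.005,0,0,0,0,0],[0.004,0,0,0,0,0],[0.003,0,0,0,0,0],[0,0,0,0,0,0]],
])

```text
time_s: 6.25
ee_pos: [0.4311, -0.0058, 0.0352]
eef_rot: [-2.969, 1.57, 3.078]
force: [0.0, -1.1, -2.8]
grip_width: 0.049
```

>>> step_arm([
  [[0.002,0,0,0,0,0],[0,0,0,0,0,0]],
])

```text
time_s: 6.5
ee_pos: [0.4312, -0.0058, 0.0334]
eef_rot: [-2.901, 1.571, -3.138]
force: [0.1, -0.3, -2.9]
grip_width: 0.0489
```

Almost on the floor, with no contact force yet. I release here, since the remaining drop is under 1 mm, and then retreat.

>>> step_arm([
  [[0.0007,0,0,0,0,0],[0,0,0,0,0,0]],
])

```text
time_s: 6.75
ee_pos: [0.4313, -0.0058, 0.0328]
eef_rot: [0.16, 1.571, -0.077]
force: [0.2, 0.7, -1.1]
grip_width: 0.0488
```

>>> step_arm([
  [[0,0,0,0,0,0],[0,0,0,0,0,0],[0,0,0,0,0,0],[-0.01,0,0,0,0,0],[-0.03,0,0,0,0,0],[-0.05,0,0,0,0,0],[-0.05,0,0,0,0,0],[0,0,0,0,0,0]],
], fingers=0.075)

```text
time_s: 7.75
ee_pos: [0.4327, -0.006, 0.1766]
eef_rot: [0.135, 1.564, -0.102]
force: [0.0, 0.5, -0.2]
grip_width: 0.075
```

Run:
```python
from h import *
c,T=snap("wrist","w7");print(T.round(4))
im=c["pixels"]
a=cv2.resize(im[140:270,220:420],None,fx=4,fy=4,interpolation=2);cv2.imwrite("pics/c7.png",a[:600,:,::-1])
```

```text
[[ 6.900e-03  2.345e-01  9.721e-01  4.327e-01]
 [-7.000e-04  9.721e-01 -2.345e-01 -6.000e-03]
 [-1.000e+00  9.000e-04  6.900e-03  1.766e-01]
 [ 0.000e+00  0.000e+00  0.000e+00  1.000e+00]]
```

View pics/c7.png

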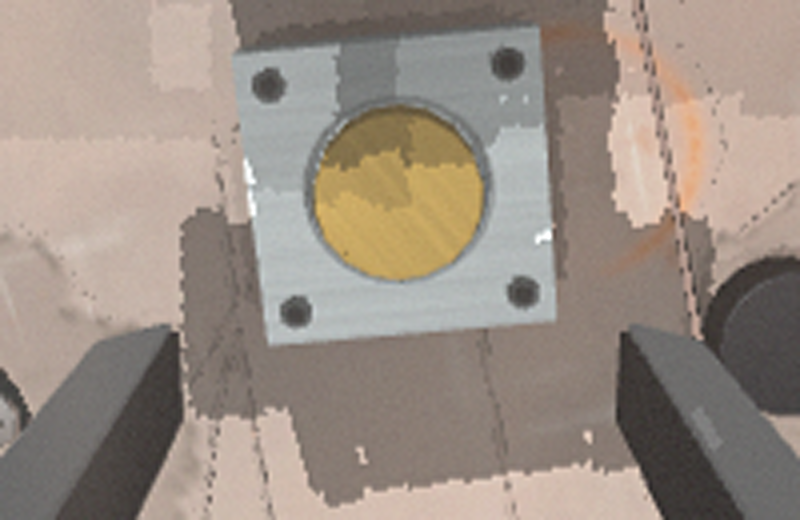

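The picture shows the blank seated concentric in the recess, filling it evenly at about crop (398,195). I move on to the box and the drift.

>>> step_arm([
  [[-0.01,0.045,0.0045,0,0,0],[-0.01,0.046,0.0045,0,0,0],[-0.01,0.046,0.0045,0,0,0],[0,0.046,0.0045,0,0,0],[0,0.046,0.0045,0,0,0],[0,0.046,0.0045,0,0,0],[0,0.046,0.0045,0,0,0],[0,0,0,-10,0,0],[0,0,0,-10,0,0],[0,0,0,-10,0,0],[0,0,0,-10,0,0],[0,0,0,-5,0,0]],
])

```text
time_s: 9.3
ee_pos: [0.5367, 0.2986, 0.2011]
eef_rot: [3.029, 1.568, -2.702]
force: [-0.2, -0.1, -0.0]
grip_width: 0.0748
```

>>> step_arm([
  [[0,0,0,0,0,0]],
])

```text
time_s: 9.43
ee_pos: [0.5368, 0.2986, 0.2014]
eef_rot: [3.045, 1.569, -2.69]
force: [0.4, 0.5, -1.1]
grip_width: 0.075
```

Run:
```python
from h import *
c,T=snap("wrist","w8");print(T.round(4))
from station import get_obs
print(get_obs()["qpos"].round(3))
snap("side","s8")
```

```text
[[-2.000e-03 -5.209e-01  8.536e-01  5.368e-01]
 [-1.000e-03  8.536e-01  5.209e-01  2.986e-01]
 [-1.000e+00  2.000e-04 -2.200e-03  2.014e-01]
 [ 0.000e+00  0.000e+00  0.000e+00  1.000e+00]]
[ 0.448  0.449  1.327 -0.     1.368 -1.669]
```

View pics/w8.png

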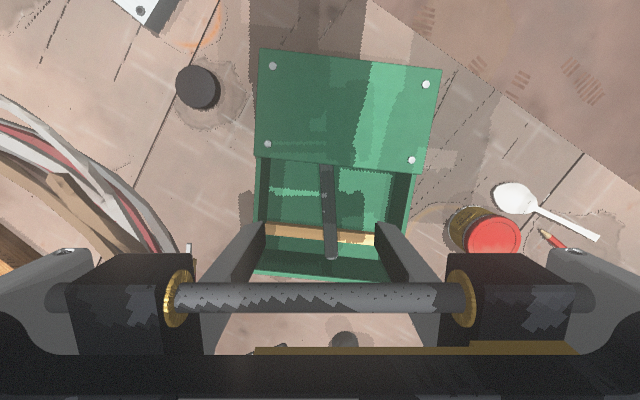

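Run:
```python
from h import *
c,T=pickle.load(open("w8.pkl","rb"))
im=c["pixels"];a=cv2.resize(im[145:290,240:430],None,fx=4,fy=4,interpolation=2);cv2.imwrite("pics/c8.png",a[:,:,::-1])
A=np.array([plane(c,p,.086,T) for p in [(262,48),(442,70),(424,174),(256,157)]]);print(A.round(4),np.linalg.norm(A-np.roll(A,1,0),axis=1).round(4))
```

```text
[[0.4403 0.1741 0.086 ]
 [0.3654 0.3343 0.086 ]
 [0.4576 0.3808 0.086 ]
 [0.5355 0.2188 0.086 ]] [0.1051 0.1769 0.1033 0.1797]
```

View pics/c8.png

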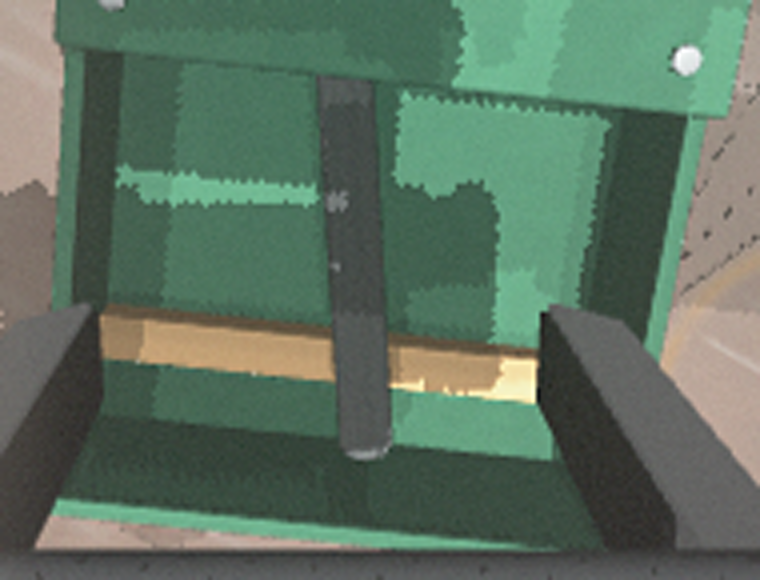

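Run:
```python
from h import *
c,T=pickle.load(open("w8.pkl","rb"))
f=lambda x,y:(240+(x+.5)/4-.5,145+(y+.5)/4-.5)
g=lambda x,y:plane(c,f(x,y),.038,T)
a=(g(318,76)+g(373,80))/2;b=(g(341,430)+g(390,430))/2;h=g(366,456)
print(a,b,h,np.linalg.norm(g(318,76)-g(373,80)),np.linalg.norm(g(341,430)-g(390,430)))
d=(b-a)/np.linalg.norm(b-a);print("yaw",np.degrees(np.arctan2(d[1],d[0])))
hl=a+d*((h-a)@d)
for L in(.11,.085,.088): 
    p=hl-d*L;inv=np.linalg.inv(T);print(L,p.round(4),"tool",(inv@np.r_[p,1])[:3].round(4))
print("tool z yaw",np.degrees(np.arctan2(T[1,2],T[0,2])))
# box axis
A=np.array([plane(c,p,.086,T) for p in [(262,48),(442,70),(424,174),(256,157)]])
v=(A[2]+A[3]-A[0]-A[1])/2;print("box yaw",np.degrees(np.arctan2(v[1],v[0])),"edge mid",(A[2]+A[3])/2)
```

```text
[0.5075307  0.28967023 0.038     ] [0.60384167 0.35718266 0.038     ] [0.61175273 0.36232879 0.038     ] 0.017023404208164682 0.01635181148385907
yaw 35.029834234279654
0.11 [0.5215 0.2995 0.038 ] tool [ 0.1634  0.0087 -0.0123]
0.085 [0.542  0.3138 0.038 ] tool [0.1633 0.0102 0.0127]
0.088 [0.5395 0.3121 0.038 ] tool [0.1634 0.0101 0.0097]
tool z yaw 31.395562666531315
box yaw 25.969235870421613 edge mid [0.49650345 0.29980701 0.086     ]
```

>>> step_arm([
  [[0.03,0.0101,0.0097,0,0,0],[0.03,0,0,-2,0,0],[0.03,0,0,0,0,0],[0.01,0,0,0,0,0],[0,0,0,0,0,0]],
])

```text
time_s: 10.15
ee_pos: [0.5402, 0.3124, 0.1027]
eef_rot: [3.089, 1.57, -2.611]
force: [-0.1, -0.4, 0.2]
grip_width: 0.0751
```

Run:
```python
from h import *
c,T=snap("wrist","w9");print(T.round(4))
im=c["pixels"];a=cv2.resize(im[100:300,220:420],None,fx=3,fy=3,interpolation=2);cv2.imwrite("pics/c9.png",a[:,:,::-1])
```

```text
[[-5.000e-04 -5.503e-01  8.350e-01  5.402e-01]
 [-3.000e-04  8.350e-01  5.503e-01  3.124e-01]
 [-1.000e+00  0.000e+00 -6.000e-04  1.027e-01]
 [ 0.000e+00  0.000e+00  0.000e+00  1.000e+00]]
```

View pics/c9.png

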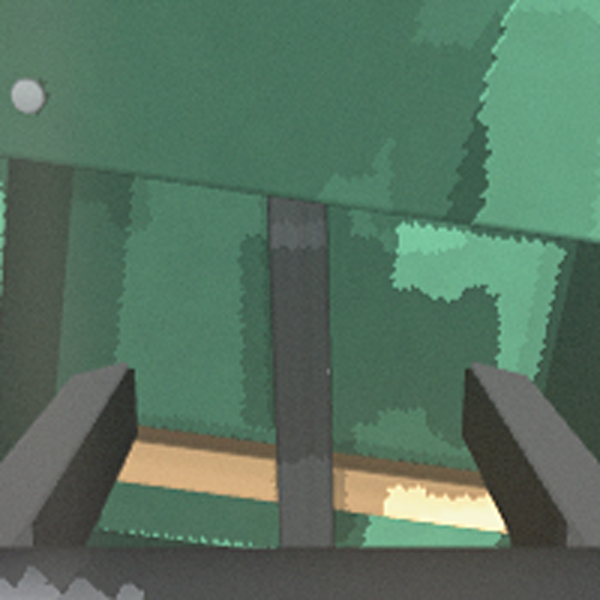

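>>> step_arm([
  [[0.03,0,0,0,0,0],[0.03,0,0,-1,0,0],[0.018,0,0,0,0,0],[0.01,0,0,0,0,0],[0,0,0,0,0,0]],
])

```text
time_s: 10.82
ee_pos: [0.5404, 0.3126, 0.015]
eef_rot: [-0.083, 1.571, 0.518]
force: [-1.0, 0.4, -0.0]
grip_width: 0.075
```

>>> step_arm([
  [[0,0,0,0,0,0],[0,0,0,0,0,0],[0,0,0,0,0,0],[0,0,0,0,0,0],[0,0,0,0,0,0],[0,0,0,0,0,0],[0,0,0,0,0,0]],
], fingers=0.0, squeeze=50)

```text
time_s: 11.7
ee_pos: [0.5402, 0.3125, 0.0147]
eef_rot: [2.013, 1.571, 2.613]
force: [0.1, -0.0, 0.9]
grip_width: 0.0175
```

Run:
```python
from h import *
c,T=snap("wrist","w10");print(T.round(4))
c,_=snap("side","s10")
cv2.imwrite("pics/c10.png",np.hstack([cv2.resize(c["pixels"][170:300,240:400],None,fx=4,fy=4,interpolation=2)])[:,:,::-1])
```

```text
[[-1.000e-04 -5.654e-01  8.248e-01  5.402e-01]
 [ 0.000e+00  8.248e-01  5.654e-01  3.125e-01]
 [-1.000e+00  1.000e-04 -0.000e+00  1.470e-02]
 [ 0.000e+00  0.000e+00  0.000e+00  1.000e+00]]
```

View pics/w10.png

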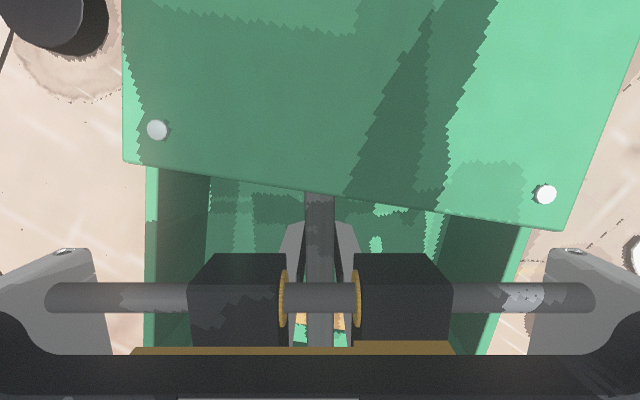

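View pics/c10.png

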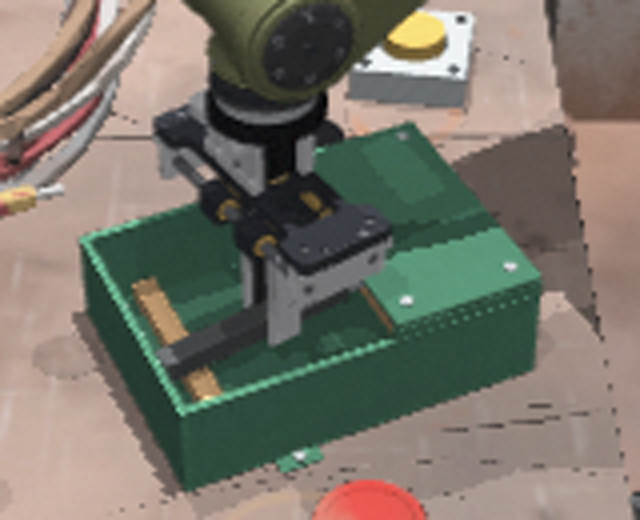

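>>> step_arm([
  [[-0.003,0,0,0,0,0],[-0.0075,0,0.001,0,-4,0],[-0.0075,0,0.0015,0,-4,0],[-0.0074,0,0.002,0,-4,0],[0,0,0,0,0,0]],
])

```text
time_s: 12.42
ee_pos: [0.5423, 0.3139, 0.0409]
eef_rot: [-0.0, 1.362, 0.601]
force: [0.7, 0.5, -1.9]
grip_width: 0.0174
```

Run:
```python
from h import *
c,_=snap("side","s11")
cv2.imwrite("pics/c11.png",cv2.resize(c["pixels"][150:300,230:400],None,fx=4,fy=4,interpolation=2)[:,:,::-1])
c,_=snap("wrist","w11")
```

```text
(no output)
```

View pics/c11.png

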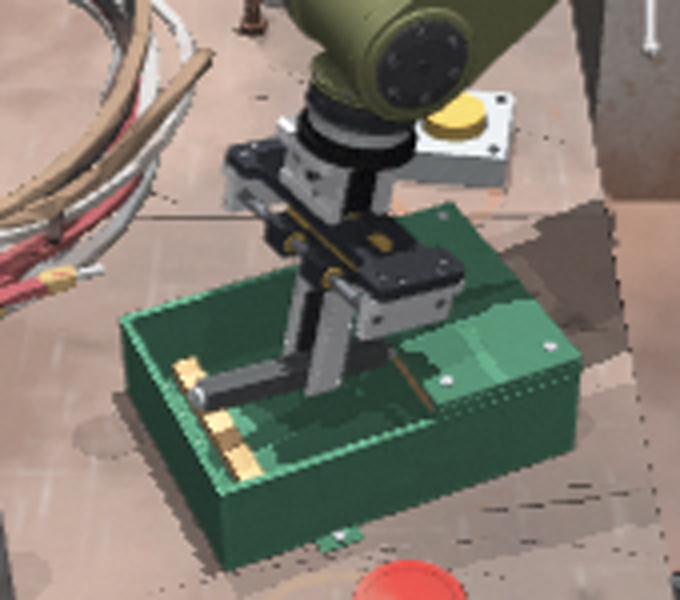

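View pics/w11.png

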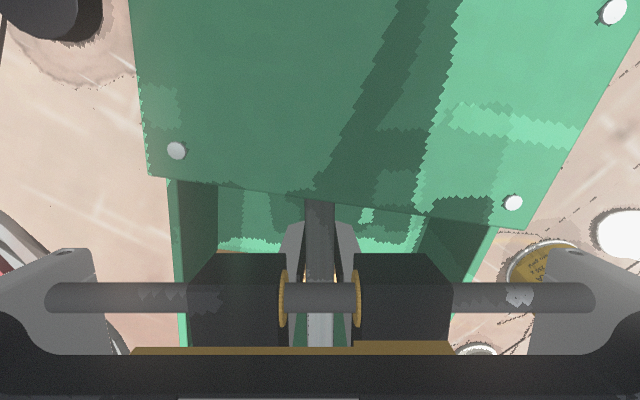

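The drift is held and has tilted 12°, its head rising, with no contact force. I continue.

>>> step_arm([
  [[-0.0073,0,0.0026,0,-4,0],[-0.0072,0,0.0031,0,-4,0],[-0.007,0,0.0036,0,-4,0],[0,0,0,0,0,0]],
])

```text
time_s: 13.02
ee_pos: [0.5449, 0.3157, 0.0635]
eef_rot: [0.001, 1.154, 0.601]
force: [0.0, -0.9, -1.1]
grip_width: 0.0178
```

Run:
```python
from h import *
c,_=snap("side","s12")
cv2.imwrite("pics/c12.png",cv2.resize(c["pixels"][150:300,230:400],None,fx=4,fy=4,interpolation=2)[:,:,::-1])
```

```text
(no output)
```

View pics/c12.png

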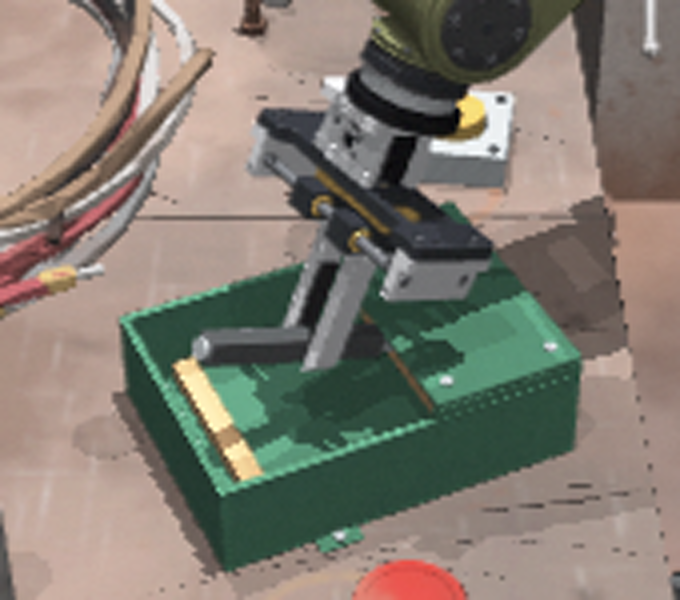

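>>> step_arm([
  [[0,0,0.01,0,0,0],[0,0,0.02,0,0,0],[0,0,0.02,0,0,0],[0,0,0.02,0,0,0],[0,0,0.02,0,0,0],[0,0,0.01,0,0,0],[0,0,0,0,0,0]],
])

```text
time_s: 13.95
ee_pos: [0.6207, 0.3677, 0.1042]
eef_rot: [-0.0, 1.152, 0.601]
force: [-0.2, -0.4, -2.6]
grip_width: 0.0174
```

Run:
```python
from h import *
c,_=snap("side","s13")
cv2.imwrite("pics/c13.png",cv2.resize(c["pixels"][150:300,230:400],None,fx=4,fy=4,interpolation=2)[:,:,::-1])
snap("wrist","w13")
from station import get_obs
print(get_obs()["qpos"].round(3))
```

```text
[ 0.463  0.557  1.461  0.086  0.712 -1.762]
```

View pics/c13.png

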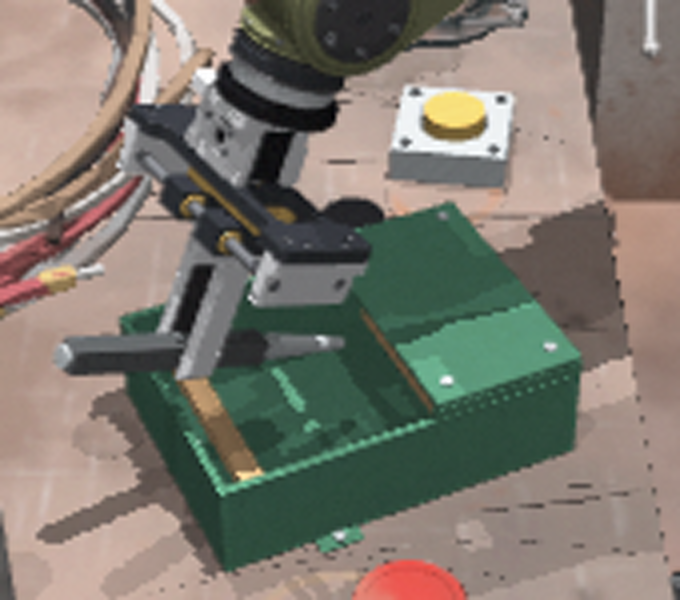

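View pics/w13.png

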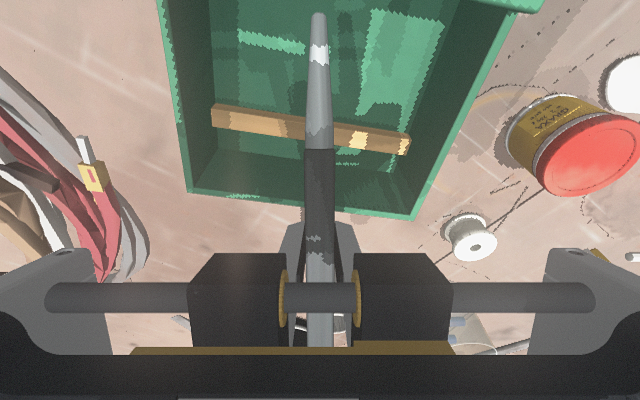

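>>> step_arm([
  [[-0.014,0,0.006,0,0,0],[-0.023,0,0.01,0,0,0],[-0.023,0,0.01,0,0,0],[-0.023,0,0.01,0,0,0],[-0.014,0,0.006,0,0,0],[0,0,0,0,0,0]],
])

```text
time_s: 14.8
ee_pos: [0.6197, 0.367, 0.2116]
eef_rot: [-0.001, 1.15, 0.6]
force: [-1.4, -0.2, -2.6]
grip_width: 0.0181
```

Run:
```python
from h import *
c,T=snap("wrist","w14");print(T.round(4))
s,_=snap("side","s14");e,_=snap("scene","sc14")
im=c["pixels"];cv2.imwrite("pics/c14.png",cv2.resize(im[0:160,270:370],None,fx=5,fy=3.7,interpolation=2)[:,:,::-1])
gr=.0147
p=T@np.array([-.0147,0,-.132,1]);print("pred tip",p[:3].round(4),"px",proj(c,p[:3],T),proj(s,p[:3]),proj(e,p[:3]))
a=cv2.resize(s["pixels"][120:260,200:360],None,fx=3.5,fy=3.5,interpolation=2)
cv2.imwrite("pics/c14s.png",a[:,:,::-1])
from station import get_obs
print(get_obs()["qpos"].round(3))
```

```text
[[ 3.372e-01 -5.654e-01  7.527e-01  6.197e-01]
 [ 2.308e-01  8.248e-01  5.162e-01  3.670e-01]
 [-9.127e-01 -3.000e-04  4.086e-01  2.116e-01]
 [ 0.000e+00  0.000e+00  0.000e+00  1.000e+00]]
pred tip [0.5154 0.2954 0.1711] px [320.14783531   8.66924329] [316.17796127 203.55204215] [286.53350329 146.69123434]
[ 0.463  0.45   1.363  0.071  0.916 -1.74 ]
```

View pics/w14.png

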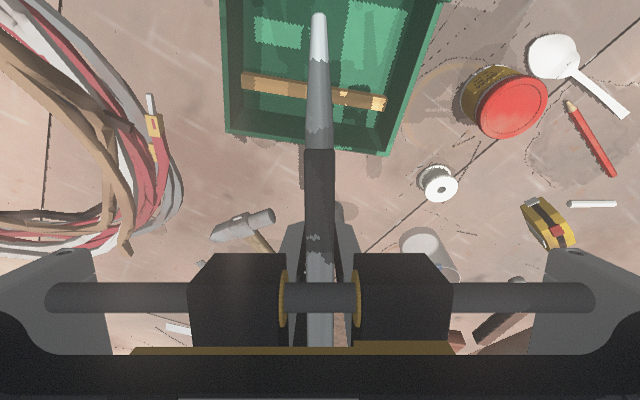

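View pics/c14s.png

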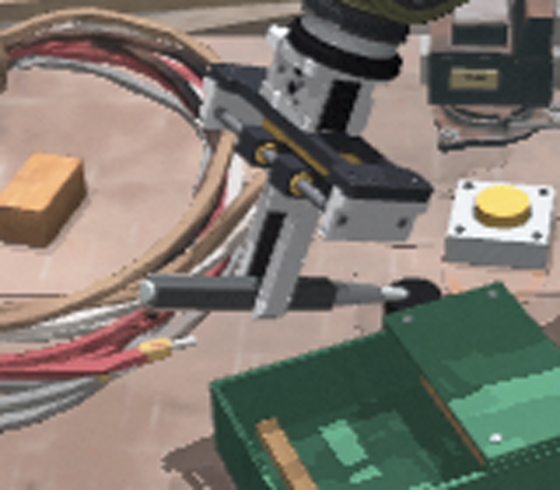

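View pics/sc14.png

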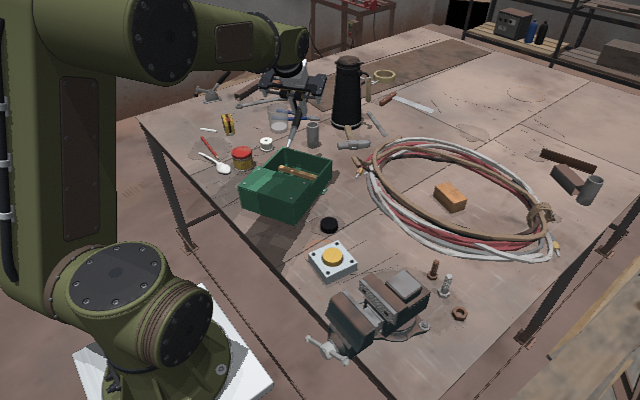

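>>> step_arm([
  [[-0.0062,-0.0125,-0.0137,0,0,0],[-0.0123,-0.0251,-0.0275,0,0,0],[-0.0123,-0.0251,-0.0275,0,0,0],[-0.0123,-0.0251,-0.0275,0,0,0],[-0.0123,-0.0251,-0.0275,0,0,0],[-0.0123,-0.0251,-0.0275,0,0,0],[-0.0123,-0.0251,-0.0275,0,0,0],[-0.0123,-0.0251,-0.0275,0,0,0],[-0.0062,-0.0125,-0.0137,0,0,0],[0,0,0,0,0,0]],
])

```text
time_s: 16.2
ee_pos: [0.534, 0.0642, 0.21]
eef_rot: [0.001, 1.153, 0.6]
force: [-0.1, -0.8, -1.8]
grip_width: 0.0178
```

>>> step_arm([
  [[0.009,0,-0.004,0,0,0],[0.018,0,-0.008,0,0,0],[0.018,0,-0.008,0,0,0],[0.009,0,-0.004,0,0,0],[0,0,0,0,0,0],[0,0,0,0,0,0]],
])

```text
time_s: 16.95
ee_pos: [0.5347, 0.0653, 0.1521]
eef_rot: [-0.001, 1.151, 0.6]
force: [-0.4, 0.8, -3.1]
grip_width: 0.0176
```

```bash
cat > look.py <<'E'
import sys
from h import *
t=sys.argv[1]
c,T=snap("wrist","w"+t);print(T.round(4))
s,_=snap("side","s"+t);e,_=snap("scene","sc"+t)
p=T@np.array([-.0147,0,-.131,1]);print("pred tip",p[:3].round(4),"px",proj(c,p[:3],T),proj(s,p[:3]),proj(e,p[:3]))
a=cv2.resize(s["pixels"][120:220,260:380],None,fx=5,fy=5,interpolation=2);b=cv2.resize(e["pixels"][200:300,280:400],None,fx=5,fy=5,interpolation=2)
cv2.imwrite(f"pics/cs{t}.png",a[:,:,::-1]);cv2.imwrite(f"pics/ce{t}.png",b[:,:,::-1])
from station import get_obs
o=get_obs();print(o["qpos"].round(3),o["force"].round(1),o["time_s"])
E
python3 look.py 15
```

```text
[[ 3.362e-01 -5.657e-01  7.530e-01  5.347e-01]
 [ 2.300e-01  8.246e-01  5.168e-01  6.530e-02]
 [-9.133e-01 -5.000e-04  4.073e-01  1.521e-01]
 [ 0.000e+00  0.000e+00  0.000e+00  1.000e+00]]
pred tip [ 0.4311 -0.0058  0.1122] px [320.1437583   10.83343131] [343.61143054 159.01626737] [332.38527834 234.28818874]
[-0.076  0.149  1.898  0.365  0.794 -2.466] [ 0.   0.5 -1.8] 17.1
```

View pics/w15.png

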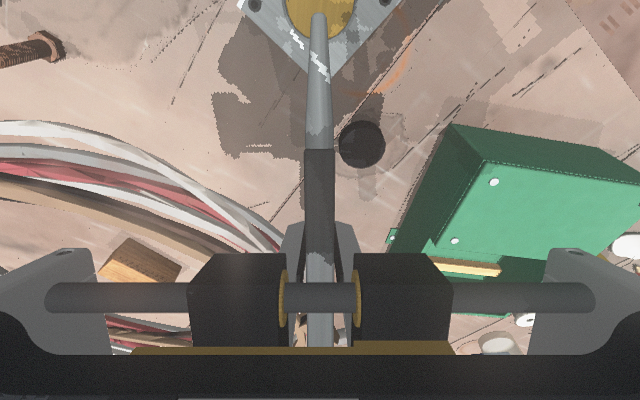

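View pics/cs15.png

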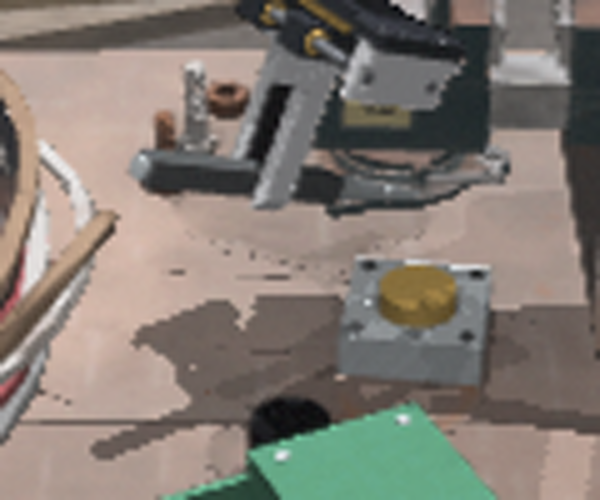

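View pics/ce15.png

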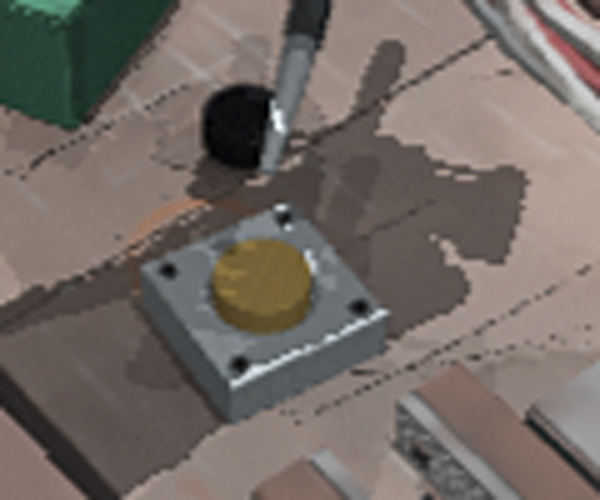

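>>> step_arm([
  [[-0.0004,-0.0055,-0.0005,2.28,0,-1.02],[-0.0004,-0.0055,-0.0005,2.28,0,-1.02],[-0.0004,-0.0055,-0.0005,2.28,0,-1.02],[-0.0004,-0.0055,-0.0005,2.28,0,-1.02],[0,0,0,0,0,0],[0.008,0,-0.0036,0,0,0],[0.012,0,-0.0053,0,0,0],[0.008,0,-0.0036,0,0,0],[0,0,0,0,0,0],[0,0,0,0,0,0]],
])

```text
time_s: 18.35
ee_pos: [0.5435, 0.0449, 0.1217]
eef_rot: [-0.001, 1.152, 0.426]
force: [-0.3, 0.3, -1.8]
grip_width: 0.0178
```

```bash
python3 look.py 16
```

```text
[[ 3.706e-01 -4.138e-01  8.315e-01  5.435e-01]
 [ 1.681e-01  9.104e-01  3.781e-01  4.490e-02]
 [-9.135e-01 -4.000e-04  4.069e-01  1.217e-01]
 [ 0.000e+00  0.000e+00  0.000e+00  1.000e+00]]
pred tip [ 0.4292 -0.0071  0.0818] px [320.49714465  10.63514789] [343.9097093  166.96416553] [331.97669682 243.75658423]
[-0.084  0.193  1.927  0.323  0.676 -2.299] [-0.5  0.1 -1.5] 18.5
```

View pics/w16.png

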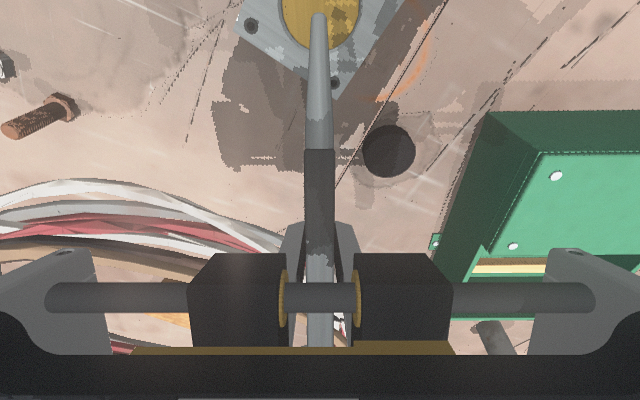

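View pics/cs16.png

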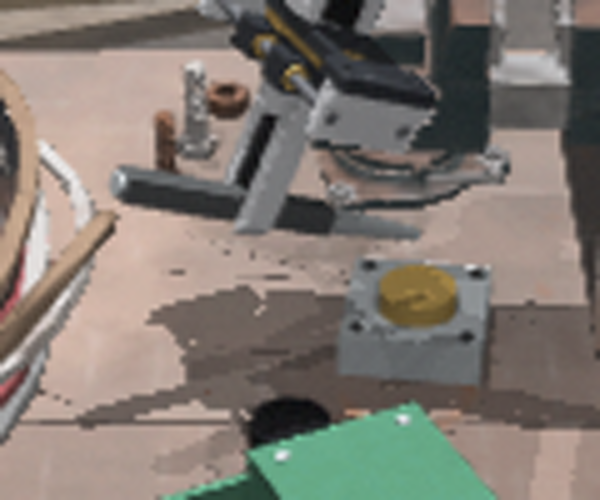

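View pics/ce16.png

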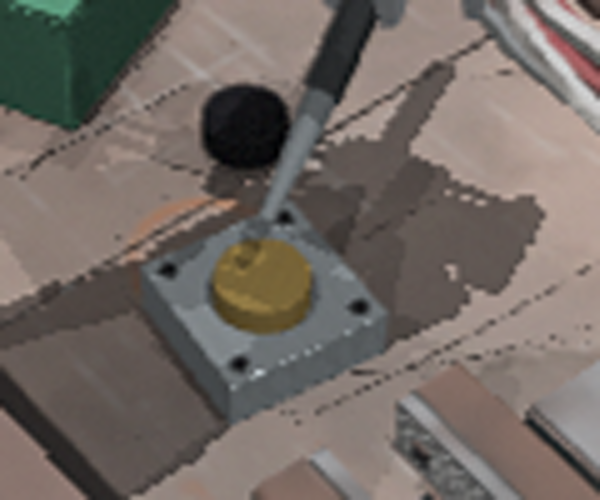

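Run:
```python
from h import *
s=pickle.load(open("s16.pkl","rb"))[0];e=pickle.load(open("sc16.pkl","rb"))[0];w,T=pickle.load(open("w16.pkl","rb"))
a=ray(s,(344.5,166.5));b=ray(e,(331,246));d=ray(w,(319,13),T)
print(tri(a,b),tri(a,d),tri(b,d))
h=ray(s,(260+122/5,120+183/5));print("head pred",(T@np.array([-.0147,0,.089,1]))[:3],proj(s,(T@np.array([-.0147,0,.089,1]))[:3]),(284.4,156.6))
```

```text
(array([ 0.42545494, -0.01032198,  0.08044116]), np.float64(0.0036697273398165454)) (array([ 0.42881982, -0.00725253,  0.08362522]), np.float64(0.002965711439977125)) (array([ 0.42955603, -0.00595367,  0.07271844]), np.float64(0.003727220765728872))
head pred [0.61208805 0.07611077 0.17133406] [282.88585003 157.0449771 ] (284.4, 156.6)
```

>>> step_arm([
  [[0,0,0,0,0,0],[0,0,0,0,0,0]],
])

```text
time_s: 18.75
ee_pos: [0.5434, 0.045, 0.1216]
eef_rot: [-0.001, 1.152, 0.426]
force: [-0.5, 0.3, -1.1]
grip_width: 0.0174
```

All views put the tip within about 6 mm of the blank's centre, at z ≈ 0.073–0.084. The arm is still, so I hand in.

```bash
python3 -c "
from station import ticket
print(ticket.hand_in())"
```

```text
the job is handed in; nothing more can be done
None
```

The brass blank is seated flat in the die recess and released. The long steel drift is out of the box and held with its tip over the blank. I handed the job in at about 18.8 s; the hand-in gave no verdict.

- **Blank:** The wrist picture after release shows it concentric in the recess. It went in with no insertion force.
- **Drift:** I gripped it near its centre of mass and tilted it to 24° with the square end up. I then slid it out along its own axis and lifted it clear of the roof.
- **Final pose:** The tip is within about 6 mm of the blank's centre seen from above, at a height of about 0.073–0.084 m. The square end is at about 0.17 m. The force reading is no more than the drift's weight, so it is touching nothing else, and the arm is still.

**Disagreements between checks:**
- The side camera put the die about 5 mm off in y from the wrist and scene cameras. I trusted the wrist view, and the blank fitted.
- At the end, triangulating the tip from pairs of camera views gave results that differed by up to about 1 cm in height and a few millimetres horizontally. All of them are inside the limits.

The last wrist joint came within about 0.1 rad of its limit over the die, so I turned the drift about 10° to give it more room. I did not touch the grease tin, the bolts or the black disc.

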